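Snap the cork keeper's lid shut all round

ROBOT

A 6-joint arm with a two-finger parallel gripper is mounted at the origin on a cart in front of the work surface, level with it; the furniture and walls round the work are solid. World frame = base frame: x ahead of the robot, y to its left, z up, the work surface at z = 0. Lengths are in m, angles in degrees, forces in N, time in s.
With the tool pointing down it reaches from about 0.325 to 0.85 m from the base axis. Payload 15.5 kg.
Tool frame: the origin (TCP) lies at the very end of the fingers, on their centre line; the grasp point (between the pads) lies arm.grip_depth behind it (arm.grip_depth is the distance from the TCP to the grasp point, in m); z points along the fingers, y is the direction in which the jaws open and shut (so a half turn about z gives the same grasp; the last joint's range is limited). The gripper opens to 91 mm and grips with 3 to 60 N. Pads are 32 mm wide; open, the fingers measure 118 mm over their backs; the gripper's body (76 mm by 178 mm) begins 60 mm behind the grasp point.
Start: joints at [57.725, 28.281, 77.091, -0, 74.628, -5.472], TCP at [0.282, 0.558, 0.194] pointing down, gripper open.
Joint ranges: [-166.48, 166.48], [-47.26, 123.95], [12.59, 153.08], [-70.14, 250.14], [6.76, 159.57], [-176.63, 176.63]. Speed limits (degrees/s): [108.29, 108.29, 147.25, 172.46, 172.46, 172.46].

INTERFACE

Orientations are given as a 3x3 rotation matrix whose columns are the frame's x, y, z axes.
In Python, from rig import arm gives the robot as it stands. Calls block until the motion is done:
- arm.move_to(position, orientation): joint-space move of the TCP to a pose.
- arm.move_l(position, orientation=None, feed=0.15): straight line of the TCP; orientation=None keeps the orientation; feed is the mean speed in m/s.
- arm.move_joints(angles): joint-space move.
- arm.grip(opening): finger opening in m; the grip force is fixed at half the most; returns when the fingers have stopped.
- arm.sleep(seconds).
- arm.solve_ik(position, orientation): joint angles nearest the present ones, or None.
- arm.snapshot(name): name is "scene" or "top"; returns the picture (420x560x3 uint8, red, green, blue); there is no depth.
- arm.get_calibration(name): a dict with "intrinsics" (3x3 intrinsics, pixels), "cam_to_world" (4x4, takes a point from camera to world coordinates). Camera axes: x right, y down, z forward; pixel columns grow to the right and rows downward; lengths in m; the calibration is good to about 2 mm. A picture is of the moment at which its call begins. get_calibration takes no time and is no camera call.
A pose or a line that the arm cannot do raises arm.Unreachable and nothing moves.
- arm.sign_off(): hands the job in, once; it reports no verdict.
Readings, each from a call of its own:
- arm.current_t(): time.
- arm.current_joint_positions(): joint angles.
- arm.current_dq(): joint speeds.
- arm.current_tau(): joint torques, N m.
- arm.current_ee_pos(): TCP position.
- arm.current_tool_rot(): TCP orientation.
- arm.current_force(): force on the tool from outside, world axes, zero at the start.
- arm.current_torque(): the same for the moment, N m.
- arm.current_width(): finger opening in m.
Only numpy, scipy, OpenCV 4.12 (cv2) and the standard library are available. Lean on these libraries where they do the work, as an engineer would, in place of code of your own. Each camera call takes 0.05 s, during which the arm holds its last target. There are 200 camera calls.

TASK

The lid is lying on the white tub of saved corks but its rim is not snapped on yet. Press down each of the four sections of the lid's rim with the fingertips until it clicks fully shut, so that the lid is closed on all four sides. Only press: do not pick up, push away or tip the tub, and leave the things around it where they are.

Things in the scene. Friction and masses are not known exactly. Their poses are not given: they have to be found in the camera images.
- keeper: white plastic tub of corks with a grey snap lid, loose on the table, about 1 kg, 136 (x) x 176 (y) mm over the lid. Origin: centre of its underside, z up; turned at most 40 degrees, so its -x side faces the robot. Recessed middle panel (88x128 mm) 64 mm above the table, four fixed corner blocks (22x22 mm) 67 mm. Between the corners four rim sections move straight down, each 8 mm proud now.
- rim_near_top (a point): centre of the top face of the rim section on the tub's long side facing the robot (its -x side); flat face 20 mm wide across the rim and 128 mm long, 76 mm above the table while open and 68 mm when shut; axes as the tub's. The point moves with the section
- rim_near (a joint): how far the rim section on the tub's long side facing the robot (its -x side) is pressed down: 0 = open, 0.008 m = shut. It snaps: it resists with about 9 N at first, less and less towards 4 mm, and from there it pulls itself shut and stays; let go before that it springs back open
- rim_far_top (a point): centre of the top face of the rim section on the tub's long side away from the robot (+x); flat face 20 mm wide across the rim and 128 mm long, 76 mm above the table while open and 68 mm when shut; axes as the tub's. The point moves with the section
- rim_far (a joint): how far the rim section on the tub's long side away from the robot (+x) is pressed down: 0 = open, 0.008 m = shut. It snaps: it resists with about 9 N at first, less and less towards 4 mm, and from there it pulls itself shut and stays; let go before that it springs back open
- rim_left_top (a point): centre of the top face of the rim section on the tub's short left side (+y); flat face 20 mm wide across the rim and 88 mm long, 76 mm above the table while open and 68 mm when shut; axes as the tub's. The point moves with the section
- rim_left (a joint): how far the rim section on the tub's short left side (+y) is pressed down: 0 = open, 0.008 m = shut. It snaps: it resists with about 9 N at first, less and less towards 4 mm, and from there it pulls itself shut and stays; let go before that it springs back open
- rim_right_top (a point): centre of the top face of the rim section on the tub's short right side (-y); flat face 20 mm wide across the rim and 88 mm long, 76 mm above the table while open and 68 mm when shut; axes as the tub's. The point moves with the section
- rim_right (a joint): how far the rim section on the tub's short right side (-y) is pressed down: 0 = open, 0.008 m = shut. It snaps: it resists with about 9 N at first, less and less towards 4 mm, and from there it pulls itself shut and stays; let go before that it springs back open
- cork_1: bystander: a wine cork, 23 mm thick and 43 mm long, lying near the robot's side of the tub; origin at its underside's centre
- cork_2: bystander: a wine cork, 23 mm thick and 44 mm long, lying to the left of the tub; origin at its underside's centre
- stopper_1: bystander: a bottle stopper with a cork and a grey ball end, 31 mm wide, 56 mm tall, standing to the right of the tub; origin at its underside's centre
- foil_cutter: bystander: a black foil cutter, 33x46x14 mm, lying beyond the tub; origin at its underside's centre
- drip_collar: bystander: a brass ring, 44 mm wide, 12 mm high, lying beyond the tub; origin at its underside's centre
- matchbox: bystander: a matchbox, 36x54x16 mm, at the left side of the table; origin at its underside's centre
Not all that is in view belongs to the job. There is more than one size of the keeper; the job needs the larger.

How it is judged (in metres and radians):
At the end, for the whole second after the job is handed in: All four rim sections are snapped down (each at least 6.5 mm of its 8 mm), and the tub stands flat and still on the table (tilt below 0.05 rad) (value of joint each of rim_near, rim_far, rim_left, rim_right above 0.0065 m and angle between keeper's own z axis and vertical below 0.05 rad and height (world z) of keeper below 0.006 m and linear speed of keeper below 0.02 m/s); the robot touches nothing.
It fails at once if the tub is lifted off the table (over 10 mm) (height (world z) of keeper above 0.01 m).
It fails at once if the tub is tipped (over 0.15 rad) (angle between keeper's own z axis and vertical above 0.15 rad).
It fails at once if the tub is pushed away (over 40 mm) (distance of keeper from where it was at the start of the episode above 0.04 m).
It fails at once if one of the things around the tub is moved or picked up (over 25 mm) (distance of any of cork_1, cork_2, stopper_1, foil_cutter, drip_collar, matchbox from where it was at the start of the episode above 0.025 m).
It also fails if it takes over 42 s, if anything falls off the work surface, if the arm or the gripper's body presses on something with over 40 N, if the wrist force passes 120 N, or if a joint passes its speed limit or range.

## Working session

There is one attempt and no reset: what is moved stays moved. The work goes in short steps, each a Python script; the robot and the scene stay as the last script left them, time stands still between calls to the robot, and variables do not carry over. Pictures are saved under pics/ and viewed, about 8 in all and at most 12, crops included, and the job is handed in when it is done.

```bash
ls; mkdir -p pics
python3 - <<'E'
from rig import arm
import cv2,numpy as np
np.set_printoptions(precision=4,suppress=True)
for n in ("scene","top"):
    cv2.imwrite(f"pics/{n}0.png",arm.snapshot(n)[:,:,::-1]); c=arm.get_calibration(n); print(n,c["intrinsics"],c["cam_to_world"])
print(arm.grip_depth,arm.current_t())
E
```

```text
pics
scene [[455.4537   0.     278.1672]
 [  0.     455.4537 210.053 ]
 [  0.       0.       1.    ]] [[ 0.692  -0.2971  0.658  -0.0563]
 [-0.7217 -0.2593  0.6418 -0.486 ]
 [-0.0201 -0.919  -0.3938  0.4303]
 [ 0.      0.      0.      1.    ]]
top [[479.7115   0.     286.7782]
 [  0.     479.7115 201.786 ]
 [  0.       0.       1.    ]] [[-0.0144 -0.9922  0.1238  0.4079]
 [-0.9996  0.0171  0.0213  0.0795]
 [-0.0233 -0.1234 -0.9921  1.0084]
 [ 0.      0.      0.      1.    ]]
0.0188 0.1
```

View pics/scene0.png

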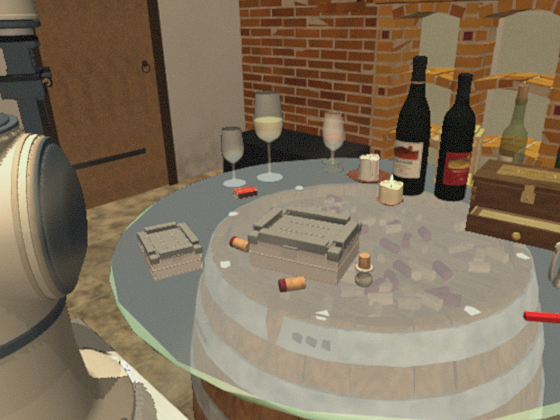

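View pics/top0.png

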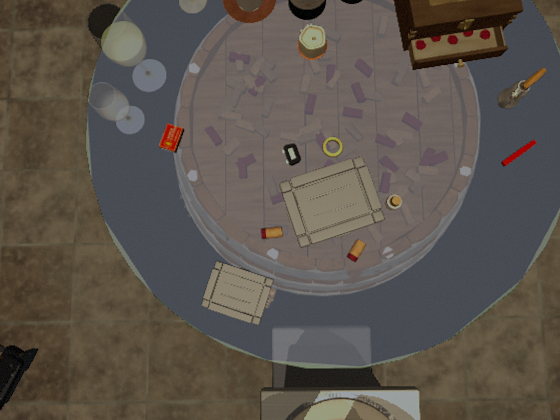

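The top view shows the larger tub at about (332,202), with the smaller decoy at (238,292). Corks are at (272,233) and (357,250), the stopper at (395,202), and the collar and cutter lie beyond the tub. Next I segment the lid.

```bash
cat > h.py <<'E'
import cv2,numpy as np
def ray(c,uv,z):
    uv=np.atleast_2d(uv).astype(float); K,T=c["intrinsics"],c["cam_to_world"]
    d=np.c_[uv,np.ones(len(uv))]@np.linalg.inv(K).T@T[:3,:3].T
    return T[:3,3]+d*((z-T[2,3])/d[:,2])[:,None]
def proj(c,P):
    K,T=c["intrinsics"],c["cam_to_world"]; q=(np.atleast_2d(P)-T[:3,3])@T[:3,:3]@K.T
    return q[:,:2]/q[:,2:]
E
python3 - <<'E'
from rig import arm
from h import *
np.set_printoptions(precision=4,suppress=True)
c=arm.get_calibration("top"); im=cv2.imread("pics/top0.png")
hsv=cv2.cvtColor(im,cv2.COLOR_BGR2HSV)
print(hsv[[195,170,210,225,290],[330,320,375,310,240]],hsv[[150,260,120],[250,300,420]])
m=cv2.inRange(hsv,(14,25,95),(40,130,255))
m=cv2.morphologyEx(m,cv2.MORPH_OPEN,np.ones((3,3)))
m=cv2.morphologyEx(m,cv2.MORPH_CLOSE,np.ones((7,7)))
cs=cv2.findContours(m,cv2.RETR_EXTERNAL,cv2.CHAIN_APPROX_NONE)[0]
k=[q for q in cs if cv2.pointPolygonTest(q,(332.,202.),False)>=0]
b=cv2.resize(im,None,fx=4,fy=4,interpolation=cv2.INTER_CUBIC)
if k:
    W=ray(c,k[0][:,0],.074)[:,:2]
    r=cv2.minAreaRect((W*1000).astype(np.float32)); print(r, cv2.contourArea(k[0]))
    B=np.c_[cv2.boxPoints(r)/1000,np.full(4,.074)]
    cv2.polylines(b,[(proj(c,B)*4+2).astype(int)],True,(0,0,255),1)
    cv2.drawContours(b,[k[0]*4+2],-1,(0,255,0),1)
cv2.imwrite("pics/crop1.png",b[135*4:285*4,240*4:430*4])
E
```

```text
[[ 21  52 137]
 [ 23  55 131]
 [ 21  53 131]
 [ 21  53 140]
 [ 20  50 142]] [[ 11  39 111]
 [  8  41 113]
 [  8  35 109]]
((532.2361450195312, -6.304168701171875), (136.31187438964844, 214.82330322265625), 17.493989944458008) 6024.0
```

View pics/crop1.png

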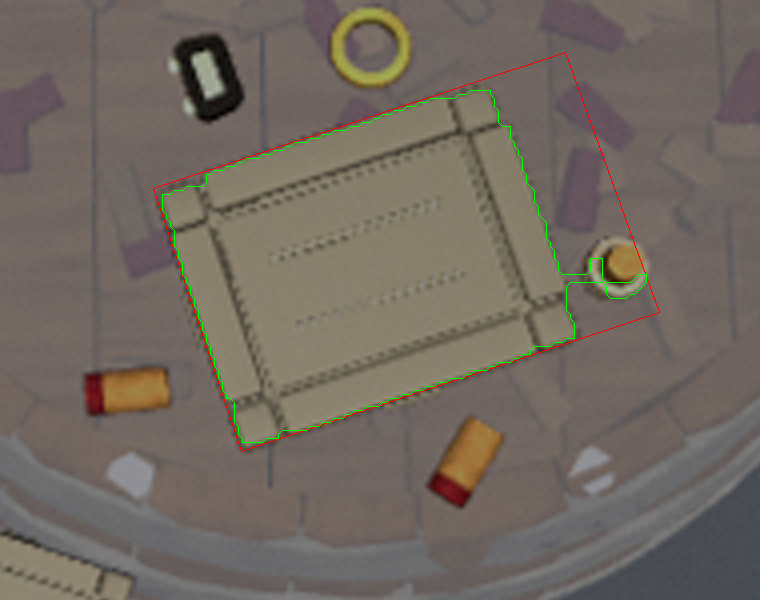

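```bash
cat >> h.py <<'E'
def tub(arm,im,z=.074):
    c=arm.get_calibration("top"); m=cv2.inRange(cv2.cvtColor(im,cv2.COLOR_BGR2HSV),(14,25,95),(40,130,255))
    m=cv2.morphologyEx(m,cv2.MORPH_CLOSE,np.ones((7,7))); m=cv2.morphologyEx(m,cv2.MORPH_OPEN,np.ones((17,17)))if 0 else cv2.morphologyEx(m,cv2.MORPH_OPEN,cv2.getStructuringElement(cv2.MORPH_ELLIPSE,(13,13)))
    k=[q for q in cv2.findContours(m,cv2.RETR_EXTERNAL,cv2.CHAIN_APPROX_NONE)[0] if cv2.pointPolygonTest(q,(332.,202.),False)>=0][0]
    return cv2.minAreaRect((ray(c,k[:,0]+0.,z)[:,:2]*1000).astype(np.float32))
E
sed -i 's/cv2.morphologyEx(m,cv2.MORPH_OPEN,np.ones((17,17)))if 0 else //' h.py
python3 - <<'E'
from rig import arm
from h import *
r=tub(arm,cv2.imread("pics/top0.png")); print(r)
# independent check: silhouette centre in scene view of the projected rim points
a=np.radians(17.5); R=np.array([[np.cos(a),-np.sin(a)],[np.sin(a),np.cos(a)]]); C=np.array(r[0])/1000
P=[[-.058,0],[.058,0],[0,.078],[0,-.078]]+[[sx*.068,sy*.088] for sx,sy in((-1,-1),(-1,1),(1,1),(1,-1))]
W=np.c_[C+np.array(P)@R.T,[.076]*4+[.067]*4]; print(W[:4])
c=arm.get_calibration("scene"); im=cv2.imread("pics/scene0.png"); b=cv2.resize(im,None,fx=4,fy=4,interpolation=cv2.INTER_CUBIC)
u=(proj(c,W)*4+2).astype(int)
for p in u[:4]: cv2.circle(b,tuple(map(int,p)),5,(0,0,255),-1)
cv2.polylines(b,[u[4:]],True,(0,255,0),1)
cv2.imwrite("pics/crop2.png",b[190*4:300*4,220*4:400*4])
E
```

```text
((525.7684936523438, 13.767982482910156), (143.80072021484375, 187.4134521484375), 17.13555145263672)
[[ 0.47045291 -0.00367295  0.076     ]
 [ 0.58108408  0.03120892  0.076     ]
 [ 0.50231344  0.0881579   0.076     ]
 [ 0.54922355 -0.06062194  0.076     ]]
```

View pics/crop2.png

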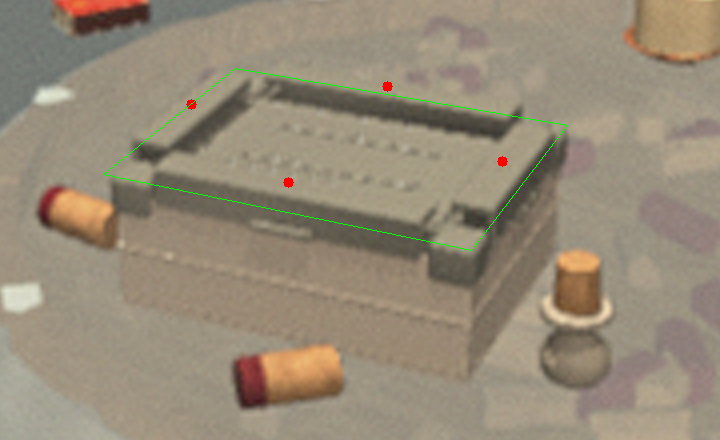

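The silhouette rectangle measures 144x187, which is too large because the stopper bleeds into it. Its projection also sits about 4 mm too far away. I'll use the four corner blocks read in crop1 instead, at z = 0.067, and check them against the known 136x176.

Run:
```python
from rig import arm
from h import *
np.set_printoptions(precision=4,suppress=True)
ct=arm.get_calibration("top"); cs=arm.get_calibration("scene")
q=np.array([[162,193],[240,446],[576,340],[492,90]])/4+[240,135]-.375  # far-left, near-left, near-right, far-right
W=ray(ct,q,.067); print(W)
s=np.linalg.norm(np.roll(W,-1,0)-W,axis=1); print("sides",s,"centre",W.mean(0))
d=W[1]+W[2]-W[0]-W[3]; e=W[0]+W[1]-W[2]-W[3]
print("yaw",np.degrees(np.arctan2(-d[1],-d[0])),np.degrees(np.arctan2(-e[0],e[1])))
# scene view: visible corner-block tops near-left, near-right, far-right (crop2 pixels)
q2=np.array([[112,178],[478,255],[568,128]])/4+[220,190]-.375
print("scene",ray(cs,q2,.067))
```

```text
[[ 0.5635  0.1125  0.067 ]
 [ 0.4376  0.0759  0.067 ]
 [ 0.4869 -0.0895  0.067 ]
 [ 0.6125 -0.0528  0.067 ]]
sides [0.1311 0.1726 0.1309 0.1723] centre [0.5251 0.0115 0.067 ]
yaw 16.255287072937065 16.545674073874945
scene [[ 0.4345  0.0712  0.067 ]
 [ 0.486  -0.0952  0.067 ]
 [ 0.6146 -0.0518  0.067 ]]
```

The two views agree on the centre to about 2 mm: (0.525, 0.0105), yaw about 17°. The sides come out at 131x172 and 136x174. Next I press, starting with the near section.

```bash
cat > press.py <<'E'
from rig import arm
from h import *
a=np.radians(17.); C=np.array([.5248,.0105]); ca,sa=np.cos(a),np.sin(a)
R2=np.array([[ca,-sa],[sa,ca]])
def Rt(s): return np.array([[s*ca,s*sa,0],[s*sa,-s*ca,0],[0,0,-1.]])  # tool x=+-tub x, y=-+tub y, z down
OFF=dict(near=(-.056,0),far=(.056,0),left=(0,.076),right=(0,-.076))
def press(n):
    p=C+R2@np.array(OFF[n]); s=min((1,-1),key=lambda s:abs((arm.solve_ik([*p,.1],Rt(s)) if arm.solve_ik([*p,.1],Rt(s)) is not None else [999]*6)[5]))
    arm.move_to([*p,.10],Rt(s)); arm.move_l([*p,.079],feed=.08); log=[]
    f0=arm.current_force()
    for z in (.0765,.0755,.0745,.0735,.0725,.0715,.0705,.0695,.0685):
        arm.move_l([*p,z],feed=.02); f=arm.current_force()-f0; log.append((z,round(arm.current_ee_pos()[2],4),np.round(f,1).tolist()))
        if abs(f[2])>30: break
    arm.move_l([*p,.10],feed=.1); print(n,p,round(arm.current_t(),1)); [print(*l) for l in log]
E
python3 - <<'E'
from press import *
arm.grip(0.0)
arm.move_to([.36,.28,.2],Rt(-1) if arm.current_tool_rot()[0,0]<0 else Rt(1))
press("near")
cv2.imwrite("pics/s1.png",arm.snapshot("scene")[:,:,::-1])
E
python3 -c "
import cv2;i=cv2.imread('pics/s1.png');cv2.imwrite('pics/s1c.png',cv2.resize(i[150:300,200:400],None,fx=4,fy=4,interpolation=2))"
```

```text
near [ 0.47124693 -0.00587282] 8.0
0.0765 0.0767 [-0.3, -0.7, 0.2]
0.0755 0.0755 [0.2, -0.4, 0.9]
0.0745 0.0744 [0.4, -0.4, 0.6]
0.0735 0.0734 [0.3, -0.7, -0.4]
0.0725 0.0724 [-1.5, 0.4, -0.1]
0.0715 0.0714 [-0.4, -0.6, -0.5]
0.0705 0.0704 [-0.3, 0.0, -0.8]
0.0695 0.0694 [0.8, -0.1, -0.3]
0.0685 0.0684 [-1.0, -0.6, -0.4]
```

View pics/s1c.png

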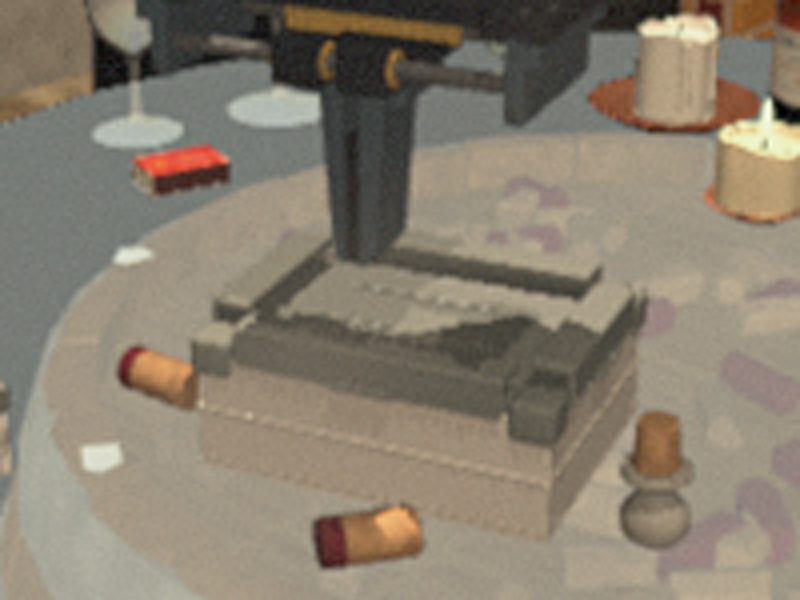

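The force stayed near zero, so I can't tell whether the section snapped. I'll check the tip projection, clear the view and compare with the first picture.

Run:
```python
from press import *
c=arm.get_calibration("scene"); p=arm.current_ee_pos(); print(p,proj(c,p),arm.current_width(),arm.current_force())
arm.move_l([.40,.22,.2],feed=.25)
cv2.imwrite("pics/s2.png",arm.snapshot("scene")[:,:,::-1]); print(arm.current_t())
f=lambda n:cv2.resize(cv2.imread(n)[195:270,235:375],None,fx=5,fy=4,interpolation=2)
cv2.imwrite("pics/cmp.png",np.vstack([f("pics/scene0.png"),f("pics/s2.png")]))
```

```text
[ 0.47103726 -0.00584399  0.09962171] [[292.65870095 223.20790834]] 0.0004922265781547401 [-0.23234968 -0.38839889  0.10055459]
9.275
```

View pics/cmp.png

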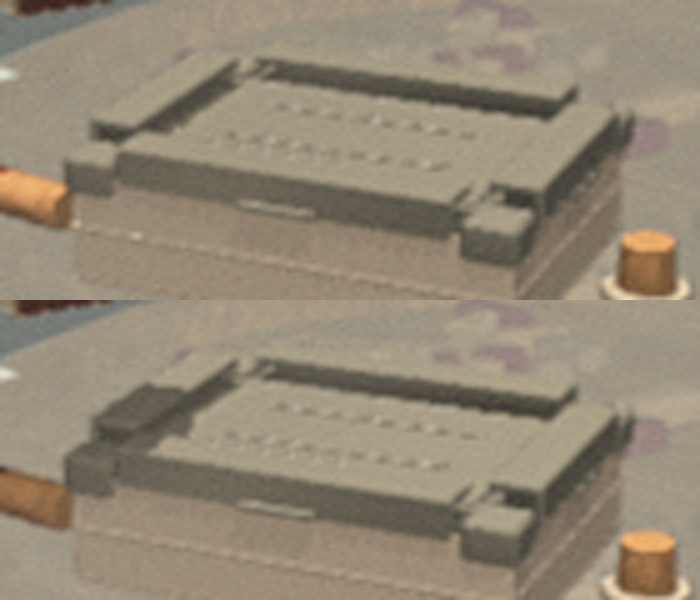

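Nothing changed: the near section is still open. The fingertip is at about (291,214) where its TCP projects to (293,223), so either the tool position or the tip length is off. I'll look at the tool in both views.

Run:
```python
from press import *
t=arm.snapshot("top")[:,:,::-1].copy(); s=cv2.imread("pics/s2.png"); p=arm.current_ee_pos(); R=arm.current_tool_rot()
print(p,R.round(3).tolist())
for im,n in((s,"scene"),(t,"top")):
    for k in(0,.0788):
        q=proj(arm.get_calibration(n),p-R[:,2]*k)[0]; print(n,k,q); cv2.circle(im,tuple(map(int,q)),2,(0,0,255) if k==0 else (255,0,255),-1)
qs=proj(arm.get_calibration("scene"),p)[0].astype(int); qt=proj(arm.get_calibration("top"),p)[0].astype(int)
f=lambda im,q:cv2.resize(im[max(0,q[1]-75):max(0,q[1]-75)+150,max(0,q[0]-50):max(0,q[0]-50)+100],(400,600),interpolation=2)
cv2.imwrite("pics/tool.png",np.hstack([f(s,qs),f(t,qt)]))
print(qs,qt)
```

```text
[0.4000274  0.21904636 0.19947473] [[0.957, 0.291, -0.001], [0.291, -0.957, -0.001], [-0.001, 0.0, -1.0]]
scene 0 [176.44025924 152.67162812]
scene 0.0788 [171.69114032 109.88715648]
top 0 [214.91894644 267.41831713]
top 0.0788 [205.94542998 268.00994597]
[176 152] [214 267]
```

View pics/tool.png

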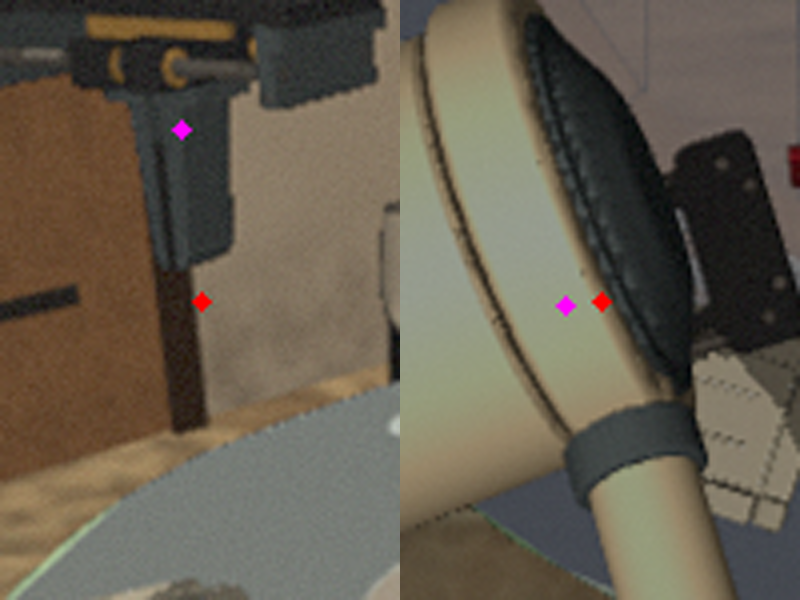

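Run:
```python
from press import *
np.set_printoptions(precision=1,suppress=True)
p=arm.current_ee_pos(); R=arm.current_tool_rot(); c=arm.get_calibration("top")
for h in(.0788,.12):
  for x in(-.038,.038): print(h,x,[ (proj(c,p+R@[x,.089,-h]+np.array(d))[0]-[164,192])*4+[400,0] for d in([0,0,0],[0,0,.016],[.026,.026,0])])
print(arm.current_force(), np.array(arm.current_joint_positions()))
```

```text
0.0788 -0.038 [array([821.9, 328.4]), array([819.3, 329.5]), array([752.7, 259.9])]
0.0788 0.038 [array([762.1, 136.7]), array([758.3, 133.5]), array([694.1,  70.1])]
0.12 -0.038 [array([815. , 331.3]), array([812.1, 332.6]), array([741.7, 258.8])]
0.12 0.038 [array([751.8, 128.2]), array([747.5, 124.7]), array([679.8,  57.8])]
[ 0.3 -0.2 -0.5] [21.2 14.3 99.3 -0.  66.4 94.3]
```

In the top view the gripper body is where it should be horizontally. In the scene view the tool sits about 9 px up, so the tip is roughly 15 mm higher than reported. I'll use a force-guided descent that finds contact and then goes 7.5 mm further.

```bash
cat >> press.py <<'E'
def press(n,z0=.069,zmin=.045):
    p=C+R2@np.array(OFF[n]); s=min((1,-1),key=lambda s:abs(arm.solve_ik([*p,.1],Rt(s))[5]))
    arm.move_to([*p,.09],Rt(s)); arm.move_l([*p,z0],feed=.1); log=[]; zc=None; z=z0; f0=arm.current_force()
    while z>zmin:
        z-=.001; arm.move_l([*p,z],feed=.02); f=arm.current_force()-f0; log.append((round(z*1000,1),round(f[2],1)))
        if zc is None and abs(f[2])>4: zc=z
        if np.linalg.norm(f)>28 or (zc and z<zc-.0068): break
    arm.move_l([*p,.09],feed=.12); print(n,p.round(4),"contact",zc,"t",round(arm.current_t(),1)); print(*log)
    return zc
E
python3 - <<'E'
from press import *
arm.move_to([.46,.03,.10],Rt(1)); press("near")
E
```

```text
near [ 0.4712 -0.0059] contact 0.05499999999999999 t 16.6
(68.0, np.float64(1.4)) (67.0, np.float64(0.5)) (66.0, np.float64(-0.3)) (65.0, np.float64(0.1)) (64.0, np.float64(-0.2)) (63.0, np.float64(0.8)) (62.0, np.float64(0.5)) (61.0, np.float64(1.1)) (60.0, np.float64(0.5)) (59.0, np.float64(0.3)) (58.0, np.float64(-0.3)) (57.0, np.float64(0.7)) (56.0, np.float64(1.5)) (55.0, np.float64(6.0)) (54.0, np.float64(3.6)) (53.0, np.float64(1.3)) (52.0, np.float64(0.4)) (51.0, np.float64(0.5)) (50.0, np.float64(0.4)) (49.0, np.float64(-0.3)) (48.0, np.float64(0.2))
```

This time the force shows the snap (6, 3.6, 1.3, then 0 N), with contact at a reported 56 mm. The tip is therefore about 19 mm above the reported TCP, which equals grip_depth. I'll press the far section, then check both with the arm clear.

Run:
```python
from press import *
press("left",.060)
cv2.imwrite("pics/s3.png",arm.snapshot("scene")[:,:,::-1])
f=lambda n:cv2.resize(cv2.imread(n)[195:270,235:375],None,fx=5,fy=4,interpolation=2)
cv2.imwrite("pics/cmp2.png",np.vstack([f("pics/scene0.png"),f("pics/s3.png")]))
```

```text
left [0.5026 0.0832] contact 0.05499999999999999 t 21.0
(59.0, np.float64(1.0)) (58.0, np.float64(-0.3)) (57.0, np.float64(-0.5)) (56.0, np.float64(1.4)) (55.0, np.float64(6.9)) (54.0, np.float64(2.9)) (53.0, np.float64(1.0)) (52.0, np.float64(0.1)) (51.0, np.float64(0.3)) (50.0, np.float64(0.7)) (49.0, np.float64(-0.2)) (48.0, np.float64(-1.2))
```

View pics/cmp2.png

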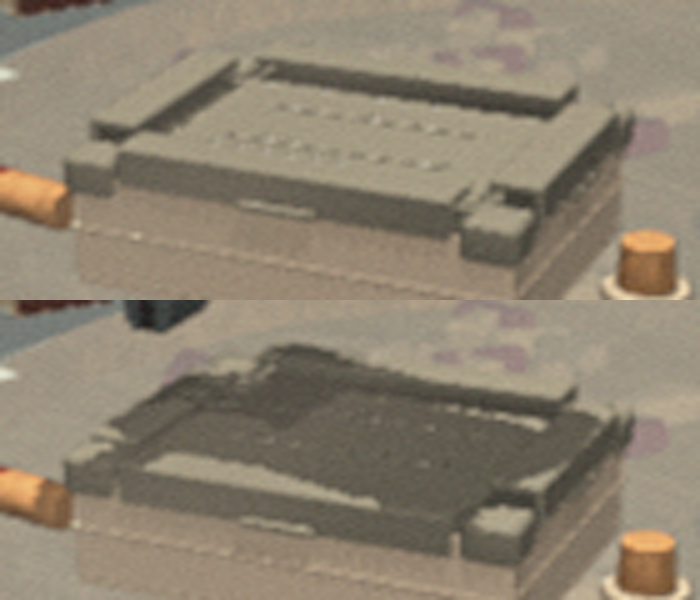

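Near and left are now down: the near front edge is level with its corner blocks and its top face shows below the panel. The tub has not moved. Next come far and right, at 4.4 s each with the clock at 21 s.

Run:
```python
from press import *
press("far",.059); press("right",.059)
arm.move_l([.42,-.02,.25],feed=.3)
cv2.imwrite("pics/s4.png",arm.snapshot("scene")[:,:,::-1]); print(arm.current_t())
f=lambda n:cv2.resize(cv2.imread(n)[195:270,235:375],None,fx=5,fy=4,interpolation=2)
cv2.imwrite("pics/cmp3.png",np.vstack([f("pics/scene0.png"),f("pics/s4.png")]))
```

```text
far [0.5784 0.0269] contact 0.05499999999999999 t 25.2
(58.0, np.float64(-1.2)) (57.0, np.float64(-1.5)) (56.0, np.float64(-0.7)) (55.0, np.float64(5.0)) (54.0, np.float64(2.4)) (53.0, np.float64(0.3)) (52.0, np.float64(-1.9)) (51.0, np.float64(-2.0)) (50.0, np.float64(-1.3)) (49.0, np.float64(-2.6)) (48.0, np.float64(-1.5))
right [ 0.547  -0.0622] contact 0.05499999999999999 t 29.4
(58.0, np.float64(-1.1)) (57.0, np.float64(-1.5)) (56.0, np.float64(0.4)) (55.0, np.float64(5.3)) (54.0, np.float64(2.7)) (53.0, np.float64(0.4)) (52.0, np.float64(-0.0)) (51.0, np.float64(-0.5)) (50.0, np.float64(-0.3)) (49.0, np.float64(-1.3)) (48.0, np.float64(-0.9))
30.3167
```

View pics/cmp3.png

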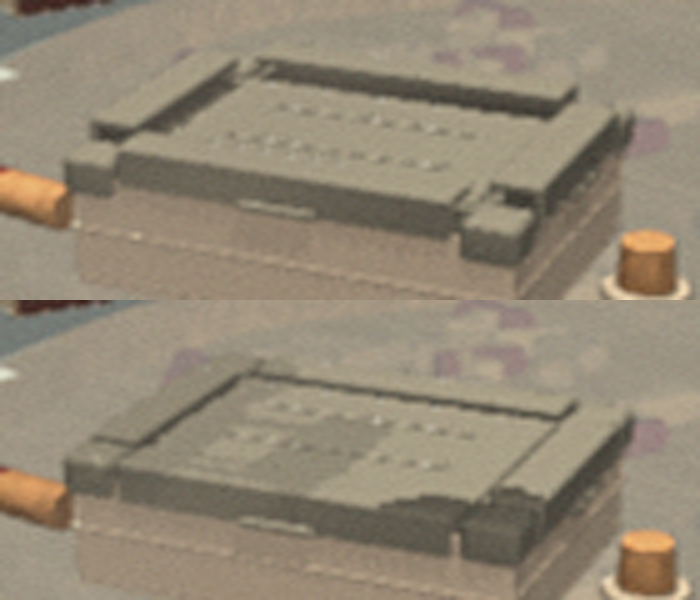

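All four sections are level with the corner blocks, and the tub and the things visible around it are unmoved. Handing in.

```bash
python3 -c "
from rig import arm
print(arm.current_force(),arm.current_t()); arm.sign_off()"
```

```text
[-0.41308237 -0.09158351 -0.29746403] 30.3167
the job is handed in; nothing more can be done
```

I pressed all four sections of the lid's rim (near, left, far, right) with the closed fingertips and handed the job in at 30.3 s.

**Last checks:**
- **Force:** each press read 5–7 N at first, then fell to nearly nothing, which is the pattern of a snap.
- **Picture:** the last scene picture shows all four sections level with the corner blocks. The tub and the items in that crop (one cork, the stopper) had not visibly moved. I did not re-check the other items.
- **Clearance:** the arm was clear of everything, and the wrist force was about 0.5 N.

**What failed or disagreed:**
- **First measurement:** my first outline of the lid came out too large (144x187 mm, because the stopper bled into it), so I used the corner blocks instead. Those gave 131x172 mm in the top view and 136x174 mm in the scene view; the lid is 136x176 mm.
- **First press:** it never touched the lid. Contact came about 19 mm lower than the reported tool position, roughly the value of `grip_depth`, so I searched for contact by force from then on.

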